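# Close the forming mould on its dowels and hold it shut

### The job

Close the empty leather-forming mould so that the clamp can be set to its height: pick up the loose upper half by its batten, turn it so that its orange end is over the orange end of the lower half, and lower it onto the two dowels. Press it down firmly against the springs until the two halves meet flat all round and bear hard on each other, and finish while you are still holding it pressed shut: do not let go. Leave the maul, the bar clamp and the jar of dye where they are.

Things in the scene. Friction and masses are not known exactly. Their poses are not given: they have to be found in the camera images.
- batten (a point): Grip point of the loose upper half: on the centre line of the pale wooden batten (120 mm long, 30 wide, 40 high) that stands along the middle of its back; 50 mm above the half's underside, 24 above its back, 16 below the batten's top. x runs along batten and block to the orange end (the thicker hole), y across, z up. Grip the 30 mm width from above, the fingers closing along y.
- thick_hole (a point): Centre of the thicker through hole (17.6 mm diameter) of the upper half, at the block's underside, 75 mm from the middle towards the orange end; axes as for batten. It fits the 16 mm dowel only.
- thin_hole (a point): Centre of the thinner through hole (13.6 mm diameter) of the upper half, at the block's underside, 75 mm from the middle towards the plain end; axes as for batten. The 16 mm dowel cannot go in it.
- upper_face (a point): Middle of the flat underside (meeting face) of the upper half, a dark brown wooden block 190 x 90 x 26 mm, 0.32 to 0.48 kg, lying loose on the bench at the start, hollow side down. 50 mm straight below batten, same axes. The back of the block is painted orange at the end with the thicker hole.
- lower_face (a point): Middle of the fixed lower half at the height of its meeting face, 36 mm above the bench: a dark brown block 190 x 90 mm on a plywood board 240 x 116 x 12 mm, screwed down. A pale plug 92 x 54 mm rises 14 mm above the face and enters the upper half's hollow with 4 mm to spare. x runs along to the orange end of the board, y across, z up. Shut: upper_face on lower_face, axes alike.
- thick_dowel (a point): Foot of the 16 mm steel dowel, on the meeting face, 75 mm from the middle towards the orange end of the lower half. The dowel stands 22 mm above the meeting face; the top 8 mm taper to a 7 mm tip, so a hole up to 4 mm off centre is led in. It belongs in thick_hole.
- thin_dowel (a point): Foot of the 12 mm steel dowel, on the meeting face, 75 mm from the middle towards the plain end of the lower half. It stands 22 mm high as well; its top 8 mm taper to a 3 mm tip. It belongs in thin_hole.
- stripper (a joint): Travel (m) of the sprung aluminium frame, 124 x 84 mm, round the plug: 0 when up, its top 8 mm above the meeting face; about 0.008 when the mould is shut. Its springs push up with about 6.5 N at 0 and 10 N when shut, more than the upper half weighs, so the mould opens unless held. Hold it shut by pushing down on the upper half with about 15 N besides its weight.
- maul_head (a point): Bystander: centre of the head of a black maul lying on the bench (head 58 mm diameter and 80 mm long, pale wooden handle, 245 mm long over all).
- clamp_mid (a point): Bystander: middle of the steel bar of a black and red bar clamp lying flat (290 mm long, jaws 100 mm, about 30 mm high).
- dye_mid (a point): Bystander: centre of a small round jar of brown dye with a black cap, 54 mm diameter, 62 mm high.
Mind the look-alikes: they are no part of the job. What is shaped like the part that bears batten but purple or yellow is not meant.

How it is judged:
By the outcome, as a careful person would: the job done as asked, in the order asked, and still so for the second after the job is handed in, while the arm keeps its last pose, push and grip.
It also fails if it takes over 45 s, if anything falls off the work surface, if the arm or the gripper's body presses on something with over 40 N, if the wrist force passes 120 N, or if a joint passes its speed limit or range.

### The arm

A 6-joint arm with a two-finger parallel gripper is mounted at the origin on the work surface. World frame = base frame: x ahead of the robot, y to its left, z up, the work surface at z = 0. Lengths are in m, angles in rad, forces in N, time in s.
With the tool pointing down it reaches from about 0.35 to 0.875 m from the base axis. Payload 4.2 kg.
Tool frame: the origin (TCP) lies on the centre line of the jaws, within the pads' length; the fingertips stand 11 mm ahead of it and the grasp point (between the pads) lies 8 mm behind it; y points along the fingers, z is the direction in which the jaws open and shut, and the axes are right-handed (so a half turn about y gives the same grasp; the last joint's range is limited). The gripper opens to 85 mm and grips with 20 to 120 N. Pads are 22 mm wide; open, the fingers measure 114 mm over their backs; the gripper's body (76 mm by 85 mm) begins 54 mm behind the grasp point. The pads swing forward as they close: fully open they stand 13 mm farther back than shut.
Start: joints at [1.526, 0.385, 0.008, 0, -1.194, -0.259], TCP at [0.187, 0.596, 0.242] pointing down, gripper open.
Joint ranges: [-3.14, 3.14], [-1.21, 2.06], [-1.07, 1.41], [-3.16, 2.05], [-2.99, -0.16], [-3.1, 3.1]. Speed limits (rad/s): [2.79, 2.79, 3.14, 3.14, 3.14, 3.14].

### API

Orientations are given as a unit quaternion [x, y, z, w].
In Python, from rig import manip gives the robot as it stands. The module is installed in compiled form; this text tells all that it offers. Calls block until the motion is done:
- manip.movep(position, orientation): joint-space move of the TCP to a pose.
- manip.move_l(position, frame=None, max_speed=0.15): straight line of the TCP; frame=None keeps the orientation; max_speed is the mean speed in m/s.
- manip.move_j(angles): joint-space move.
- manip.ungrasp() and manip.close_gripper(): open the fingers fully, or close them until they stop; the grip force is fixed at half the most.
- manip.hold(seconds).
- manip.inverse_kinematics(position, orientation): joint angles nearest the present ones, or None.
- manip.get_state(): the state.
- manip.grab_frame(name): name is "scene" or "top" or "wrist"; returns the picture (420x560x3 uint8, red, green, blue); there is no depth.
- manip.camera_info(name): a dict with "fovy" (degrees; the focal length in pixels is half the picture's height over the tangent of half this angle, whatever the lens; pixels are square), "cx", "cy" (the principal point, pixels), "R" (3x3) and "t" (3): a world point X has camera coordinates R X + t. Camera axes: x right, y down, z forward; pixel columns grow to the right and rows downward; lengths in m; the calibration is good to about 2 mm. A picture is of the moment at which its call begins: read the wrist's pose just before it. camera_info takes no time and is no camera call; for the wrist camera it gives the pose at the moment of the call.
A pose or a line that the arm cannot do raises manip.Unreachable and nothing moves.
- manip.hand_in(): hands the job in, once; it reports no verdict.
The state is a dict: "t": time; "joint_pos": joint angles; "joint_vel": joint speeds; "joint_torque": joint torques, N m; "position": TCP position; "tcp_rot": TCP orientation; "contact_force": force on the tool from outside, world axes, zero at the start; "ft_torque": the same for the moment, N m; "finger_gap": finger opening in m.
Only numpy, scipy, OpenCV 4.12 (cv2) and the standard library are available. Lean on these libraries where they do the work, as an engineer would, in place of code of your own. Each camera call takes 0.05 s, during which the arm holds its last target. There are 200 camera calls.

## Working session

There is one attempt and no reset: what is moved stays moved. The work goes in short steps, each a Python script; the robot and the scene stay as the last script left them, time stands still between calls to the robot, and variables do not carry over. Pictures are saved under pics/ and viewed, about 8 in all and at most 12, crops included, and the job is handed in when it is done.

```bash
mkdir -p pics
cat > h.py <<'E'
from rig import manip
import numpy as np, cv2
def info(n):
    c=manip.camera_info(n); f=210/np.tan(np.radians(c["fovy"])/2)
    return f,c["cx"],c["cy"],np.array(c["R"]),np.array(c["t"])
def ray(ci,u,v,z):
    f,cx,cy,R,t=ci; d=R.T@np.array([(u-cx)/f,(v-cy)/f,1]); o=-R.T@t
    return o+d*(z-o[2])/d[2]
def proj(ci,X):
    f,cx,cy,R,t=ci; p=R@np.asarray(X)+t; return f*p[0]/p[2]+cx,f*p[1]/p[2]+cy
def save(n,im): cv2.imwrite("pics/"+n,im[...,::-1])
E
python3 - <<'E'
from h import *
s=manip.get_state(); print(s)
for n in ("top","scene"):
    im=manip.grab_frame(n); np.save(n+".npy",im); print(n,info(n))
    save(n+".png",cv2.resize(im,(800,600),interpolation=cv2.INTER_CUBIC))
E
```

```text
{'t': 0.0, 'joint_pos': array([ 1.52560262e+00,  3.85594309e-01,  6.62789491e-03, -4.90976303e-04,
       -1.19400324e+00, -2.58583246e-01]), 'joint_vel': array([-0.00020873,  0.00014868,  0.00015111, -0.00038665,  0.00041224,
       -0.00023108]), 'joint_torque': array([-9.40900391e-04, -3.92285407e+01,  1.88399899e+01,  4.18602973e+00,
       -4.69450315e-03,  5.33468182e-06]), 'position': array([0.18677952, 0.59585462, 0.24120077]), 'tcp_rot': array([-0.10697353, -0.69817461,  0.69973701,  0.10713072]), 'contact_force': array([ 0.65083088, -0.10553434,  0.2022898 ]), 'ft_torque': array([-0.0251144 , -0.02518538,  0.02017111]), 'finger_gap': 0.08547428957544106}
top (np.float64(479.7942345223047), 284.0509306570945, 211.86061529140258, array([[ 0.01760957, -0.99973551, -0.01479243],
       [-0.98348997, -0.01465463, -0.18036828],
       [ 0.18010379,  0.01772441, -0.98348791]]), array([0.05549792, 0.4991694 , 1.19392941]))
scene (np.float64(395.40819026225137), 280.7410566315946, 205.90189352052246, array([[ 0.47652492,  0.87906847, -0.01275256],
       [ 0.6077684 , -0.33987047, -0.7177086 ],
       [-0.63524922,  0.33425543, -0.69622679]]), array([-0.26361754, -0.240596  ,  1.42011944]))
```

View pics/top.png

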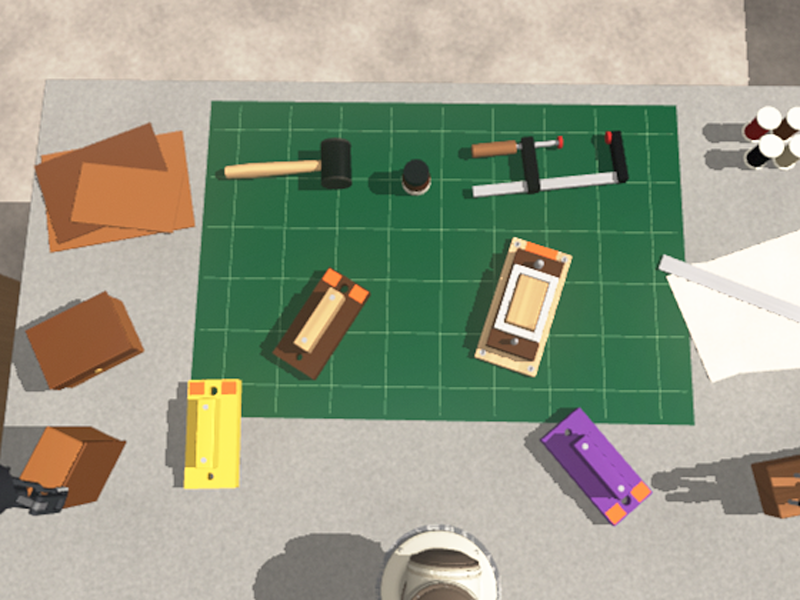

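View pics/scene.png

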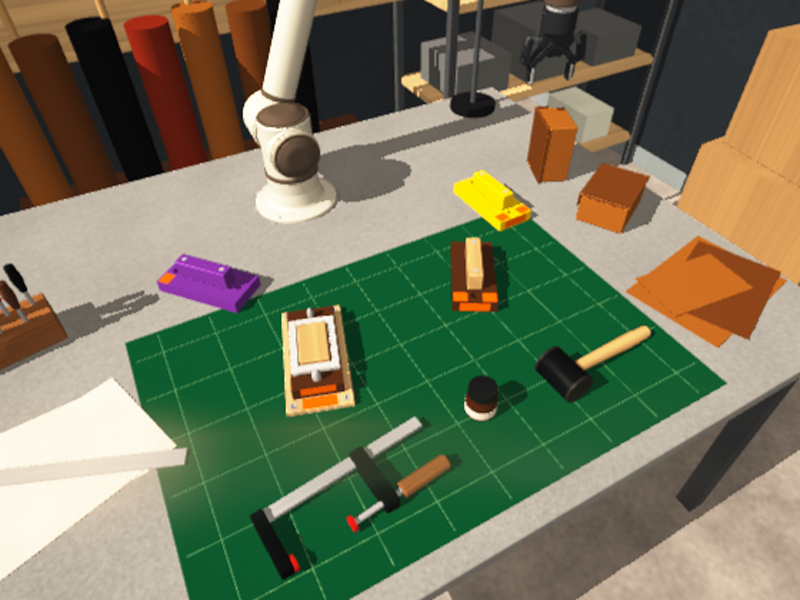

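The top view (800×600) shows three look-alikes: a brown upper half at (322,325), a yellow one at (213,433) and a purple one at (596,466). The brown one with the pale batten fits; its orange end points up-right at (346,286). The lower half is at (524,306), with its orange end at (540,248). I'll make a rough fix of both and an enlarged crop to confirm.

Run:
```python
from h import *
ci=info("top"); P=lambda U,V,z: ray(ci,(U+.5)*.7-.5,(V+.5)*.7-.5,z)
# upper back corners z .026 ; lower board corners z .012
for q,z in (([(327,269),(369,293),(317,379),(275,352)],.026),([(515,238),(571,252),(536,376),(476,358)],.012)):
    p=np.array([P(u,v,z) for u,v in q]); d=(p[0]+p[1]-p[2]-p[3])/2
    print(p.mean(0),np.linalg.norm(d),np.degrees(np.arctan2(d[1],d[0])))
a,b=P(539,264,.058),P(515,341,.058);d=a-b;print((a+b)/2,np.linalg.norm(d),np.degrees(np.arctan2(d[1],d[0])))
im=np.load("top.npy"); 
A=cv2.resize(im[180:275,180:275],(400,400),interpolation=cv2.INTER_CUBIC);B=cv2.resize(im[160:270,318:428],(400,400),interpolation=cv2.INTER_CUBIC)
save("crop.png",np.hstack([A,B]))
from scipy.spatial.transform import Rotation as Ro
s=manip.get_state();print(Ro.from_quat(s["tcp_rot"]).as_matrix().round(3))
c=info("wrist");print(c[0], -c[3].T@c[4],c[3].round(3))
```

```text
[0.46253016 0.21682237 0.026     ] 0.1813422037791741 -29.468851255221548
[ 0.50364204 -0.15582314  0.012     ] 0.24155014788241075 -17.221062242314247
[ 0.50056721 -0.15293393  0.058     ] 0.1474786429521892 -17.657908399942272
[[-0.954 -0.    -0.299]
 [ 0.299 -0.002 -0.954]
 [-0.    -1.     0.002]]
304.36218812777196 [0.25730693 0.57324227 0.37290498] [[-0.3   -0.954  0.002]
 [-0.912  0.287  0.292]
 [-0.279  0.086 -0.957]]
```

View pics/crop.png

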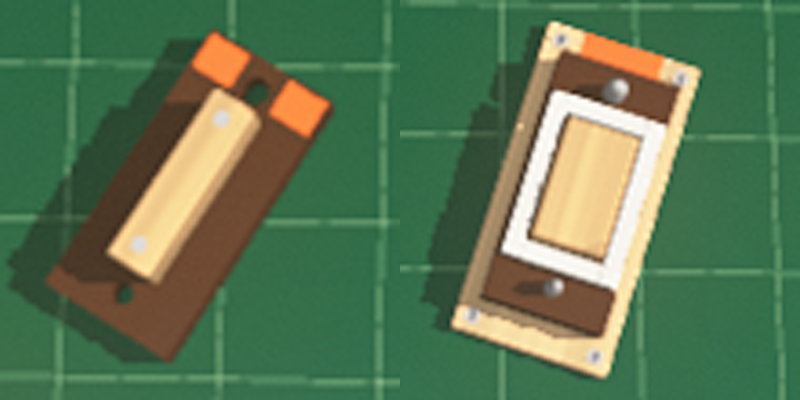

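The crop confirms it: brown block, pale batten, orange paint at the thicker-hole end (upper right), and dowels at the lower half's matching ends. Next I take wrist views above both.

```bash
cat >> h.py <<'E'
from scipy.spatial.transform import Rotation as Ro
def quat(yaw): # part yaw (rad); tool x = -part x
    c,s=np.cos(yaw),np.sin(yaw); x=np.array([-c,-s,0]); y=np.array([0,0,-1.]); return Ro.from_matrix(np.c_[x,y,np.cross(x,y)]).as_quat()
def look(n):
    ci=info("wrist"); im=manip.grab_frame("wrist"); np.savez(n+".npz",im=im,f=ci[0],cx=ci[1],cy=ci[2],R=ci[3],t=ci[4]); return ci,im
def load(n):
    d=np.load(n+".npz"); return (float(d["f"]),float(d["cx"]),float(d["cy"]),d["R"],d["t"]),d["im"]
E
python3 - <<'E'
from h import *
ims=[]
for n,p,a in (("low",[.502,-.154,.21],-17.4),("up",[.462,.217,.21],-29.5)):
    manip.movep(p,quat(np.radians(a))); manip.hold(.3)
    ci,im=look(n); ims.append(im); s=manip.get_state(); print(s["t"],s["position"],s["joint_pos"].round(2))
    save("w_"+n+".png",cv2.resize(im,(800,600),interpolation=cv2.INTER_CUBIC))
E
```

```text
3.3167 [ 0.50208346 -0.15382054  0.21000601] [ 0.01  0.24 -0.28 -0.   -1.04  1.26]
5.0583 [0.46223961 0.21650411 0.21000332] [ 0.76  0.22 -0.32  0.   -1.03  0.3 ]
```

View pics/w_low.png

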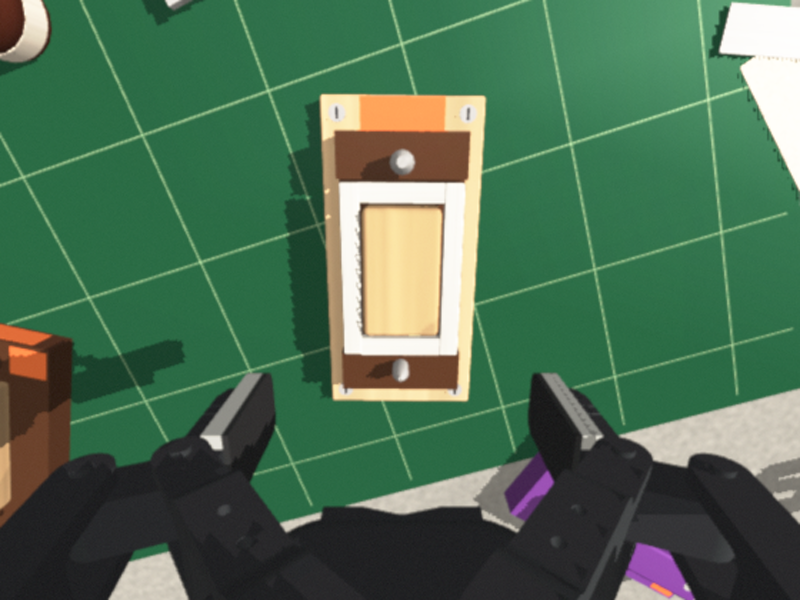

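View pics/w_up.png

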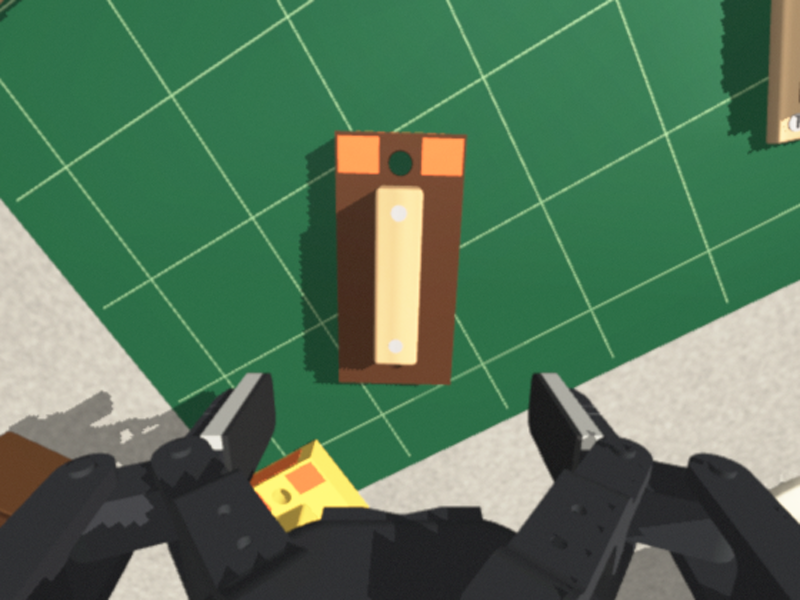

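Wrist views (800×600): the lower board's corners are (320,95), (486,97), (468,401) and (332,400), and its plug is at (402,271). The upper half's back corners are (335,132), (466,136), (450,384) and (339,381), with the batten at (398,275) and the thick hole at (401,163). I compute precise positions next.

Run:
```python
from h import *
def rect(ci,q,z,l):
    p=np.array([ray(ci,(u+.5)*.7-.5,(v+.5)*.7-.5,z) for u,v in q]); d=(p[0]+p[1]-p[2]-p[3])/2
    w=(p[1]+p[2]-p[0]-p[3])/2
    print(l,p.mean(0).round(4),np.linalg.norm(d).round(4),np.linalg.norm(w).round(4),np.degrees(np.arctan2(d[1],d[0])).round(2),np.degrees(np.arctan2(w[0],-w[1])).round(2))
ci,im=load("low")
def sub(im,q): # refine corners in original px
    c=np.array([[[(u+.5)*.7-.5,(v+.5)*.7-.5]] for u,v in q],np.float32)
    c=cv2.cornerSubPix(cv2.cvtColor(im,cv2.COLOR_RGB2GRAY),c,(3,3),(-1,-1),(3,50,.01))[:,0]
    return [((u+.5)/.7-.5,(v+.5)/.7-.5) for u,v in c]
def both(ci,im,q,z,l):
    rect(ci,q,z,l); r=sub(im,q); print(np.abs(np.array(r)-q).max().round(1)); rect(ci,r,z,l+"_sub")
both(ci,im,[(320,95),(486,97),(468,401),(332,400)],.012,"board 240x116")
both(ci,im,[(363,206),(441,206),(441,337),(363,335)],.05,"plug 92x54")
P=lambda u,v,z:ray(ci,(u+.5)*.7-.5,(v+.5)*.7-.5,z)
a,b=P(403,159,.058),P(402,365,.058);d=a-b;print("dowels",(a+b)/2,np.linalg.norm(d),np.degrees(np.arctan2(d[1],d[0])))
ci,im=load("up")
both(ci,im,[(335,132),(466,136),(450,384),(339,381)],.026,"back 190x90")
both(ci,im,[(377,187),(423,188),(417,364),(376,362)],.066,"batten 120x30")
a,b=P(399,213,.066),P(396,346,.066);d=a-b;print("screws",(a+b)/2,np.degrees(np.arctan2(d[1],d[0])))
```

```text
board 240x116 [ 0.5023 -0.1546  0.012 ] 0.2384 0.1157 -17.95 -17.94
1.4
board 240x116_sub [ 0.5031 -0.1546  0.012 ] 0.2382 0.1144 -17.9 -17.98
plug 92x54 [ 0.5036 -0.1554  0.05  ] 0.0921 0.0538 -17.35 -18.21
3.6
plug 92x54_sub [ 0.5042 -0.1552  0.05  ] 0.0946 0.0553 -17.88 -18.29
dowels [ 0.50840657 -0.15725858  0.058     ] 0.14056258114378747 -17.61829832782951
back 190x90 [0.4634 0.2183 0.026 ] 0.1882 0.0894 -31.09 -31.26
3.5
back 190x90_sub [0.4628 0.2188 0.026 ] 0.1862 0.0872 -31.05 -29.15
batten 120x30 [0.4642 0.2168 0.066 ] 0.1184 0.0284 -30.81 -31.72
2.4
batten 120x30_sub [0.4641 0.2176 0.066 ] 0.1168 0.0281 -31.0 -30.42
screws [0.46330401 0.21787482 0.066     ] -30.983891504930348
```

Run:
```python
from h import *
q=quat(np.radians(-31.0)); x,y=.4635,.218
manip.movep([x,y,.11],q); manip.move_l([x,y,.043],max_speed=.1)
print(manip.get_state()["contact_force"])
manip.close_gripper(); s=manip.get_state(); print(s["finger_gap"],s["contact_force"],s["ft_torque"])
manip.move_l([x,y,.2],max_speed=.12); manip.hold(.3)
s=manip.get_state(); print(s["t"],s["finger_gap"],s["contact_force"],s["ft_torque"],s["position"])
ci,im=look("held"); save("held.png",cv2.resize(im,(800,600),interpolation=cv2.INTER_CUBIC))
```

```text
[-0.32172462  0.96877266  0.88094304]
0.02960601045628656 [-0.86398529  0.60424486  3.8975532 ] [ 0.16914335  0.22464904 -0.00481173]
8.6667 0.029696477373361025 [-0.43775173 -0.35238566 -3.98500575] [ 0.00211272  0.02356945 -0.03540982] [0.46342593 0.21795775 0.19969421]
```

View pics/held.png

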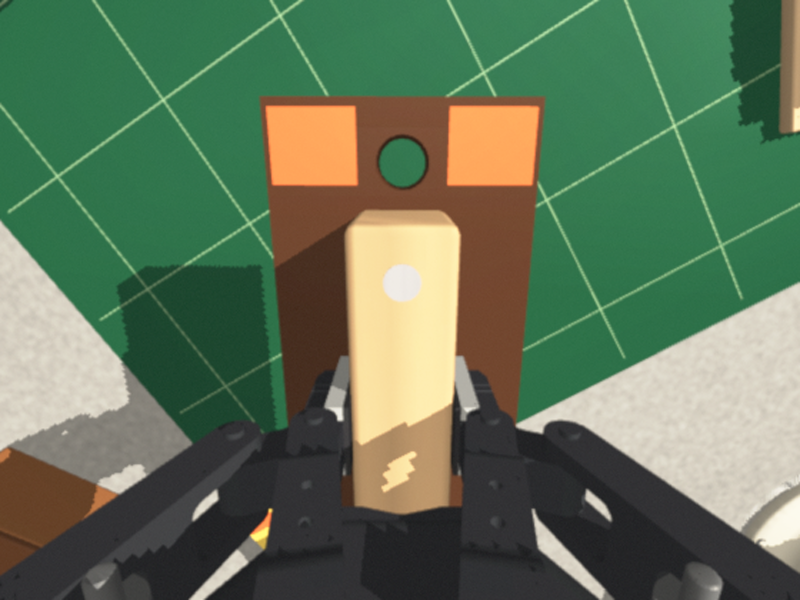

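The block is held squarely: hole at (402,162), end corners at (262,98) and (545,97). I compute the in-hand offset, then carry it over and stop above the dowels.

Run:
```python
from h import *
ci,im=load("held"); P=lambda u,v,z=.183:ray(ci,(u+.5)*.7-.5,(v+.5)*.7-.5,z)
s=manip.get_state(); p=s["position"]; a=np.radians(-31.0); X=np.array([np.cos(a),np.sin(a)]);Y=np.array([-X[1],X[0]])
for l,u,v in (("hole (75,0)",402,162),("c1 (95,45)",262,98),("c2 (95,-45)",545,97)):
    d=(P(u,v)-p)[:2]; print(l,(d@X*1e3).round(1),(d@Y*1e3).round(1))
b=(P(401.5,282,.223)-p)[:2]; print("screw",b@X*1e3,b@Y*1e3)
ci,_=load("up"); s0=(ray(ci,(399.5)*.7-.5,(213.5)*.7-.5,.066)-np.array([.4635,.218,0]))[:2]; print("screw before",s0@X*1e3,s0@Y*1e3)
```

```text
hole (75,0) 75.0 -1.1
c1 (95,45) 94.2 42.7
c2 (95,-45) 94.4 -45.8
screw 45.31584565541285 -0.8896685544302791
screw before 44.954065740092645 -0.1955717534874897
```

Run:
```python
from h import *
q=quat(np.radians(-17.9)); x,y=.5035,-.1543
manip.movep([x,y,.18],q); manip.move_l([x,y,.108],max_speed=.1); manip.hold(.3)
s=manip.get_state(); print(s["t"],s["finger_gap"],s["contact_force"],s["position"])
ci,im=look("hover"); sc=np.hstack([cv2.resize(im[60:340,140:420],(400,400)),cv2.resize(im[80:150,245:315],(400,400),interpolation=cv2.INTER_CUBIC)]); save("hover.png",sc)
```

```text
11.2833 0.028849096414359836 [ 0.61115729  0.51057735 -5.29863978] [ 0.50373708 -0.1543157   0.10850896]
```

View pics/hover.png

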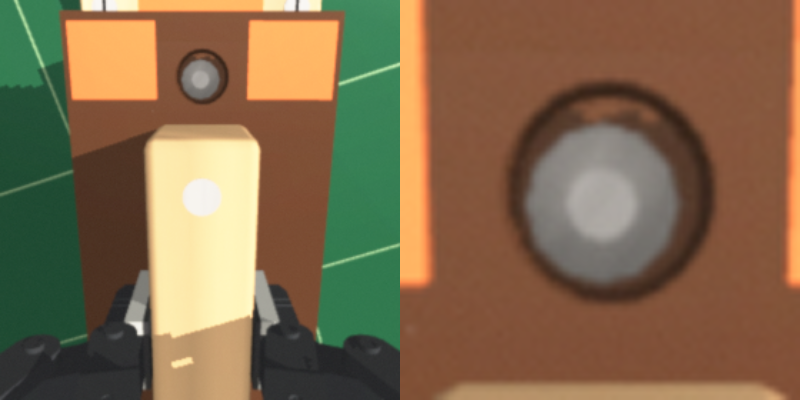

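Through the hole (right panel), the hole's rim is centred at (610,190) and the dowel tip at (602,203). I convert these to offsets at their heights.

Run:
```python
from h import *
ci,im=load("hover"); a=np.radians(-17.9); X=np.array([np.cos(a),np.sin(a)]);Y=np.array([-X[1],X[0]])
P=lambda u,v,z:ray(ci,245+(u-400+.5)*.175-.5,80+(v+.5)*.175-.5,z)
p=manip.get_state()["position"]
for l,u,v,z in (("hole",610,190,.0915),("tip",602,203,.058)):
    w=P(u,v,z); d=(w-p)[:2]; print(l,w.round(4),(d@X*1e3).round(1),(d@Y*1e3).round(1))
o=-ci[3].T@ci[4];d=(o-p)[:2];print("cam",d@X*1e3,d@Y*1e3,o[2])
```

```text
hole [ 0.5748 -0.1784  0.0915] 75.1 -1.0
tip [ 0.5741 -0.1773  0.058 ] 74.1 -0.2
cam 74.01504747546382 -0.7956353703803474 0.24013834716903837
```

Run:
```python
from h import *
x,y=.5028,-.1532
manip.move_l([x,y,.108],max_speed=.03)
for z in np.r_[.103,.100,np.arange(.098,.0849,-.002)]:
    manip.move_l([x,y,z],max_speed=.03); manip.hold(.1); s=manip.get_state(); f=s["contact_force"]
    print(z.round(4),s["position"].round(4),f.round(1),s["ft_torque"].round(2))
    if f[2]>12 or np.hypot(f[0],f[1])>15: break
print(s["t"],s["finger_gap"])
```

```text
0.103 [ 0.5028 -0.1532  0.1029] [ 0.3 -0.3 -5.2] [-0.    0.   -0.04]
0.1 [ 0.5028 -0.1532  0.1   ] [-0.9  0.2 -4.6] [-0.02 -0.04 -0.04]
0.098 [ 0.5028 -0.1532  0.098 ] [ 0.3  0.  -3.9] [ 0.06  0.   -0.02]
0.096 [ 0.5028 -0.1532  0.096 ] [-0.8 -0.3 -5.3] [-0.02  0.01  0.05]
0.094 [ 0.5028 -0.1532  0.094 ] [ 0.6 -0.3 -4.9] [-0.04  0.   -0.07]
0.092 [ 0.5028 -0.1532  0.092 ] [-0.1  0.4 -5.2] [ 0.   -0.05 -0.04]
0.09 [ 0.5028 -0.1532  0.09  ] [ 0.  -0.5 -5.2] [0.01 0.02 0.  ]
0.088 [ 0.5028 -0.1532  0.088 ] [ 0.   0.2 -4.6] [-0.03 -0.02 -0.02]
0.086 [ 0.503  -0.1532  0.0867] [-2.4  0.   3. ] [0.26 0.56 0.01]
14.8 0.029237907615911315
```

The dowels are in, and the block met the stripper at the expected height (z≈0.087). Now I press under force control.

Run:
```python
from h import *
x,y=.5028,-.1532
z=.086; k=0
while k<24:
    z-=.001 if z>.080 else .0005; k+=1
    manip.move_l([x,y,z],max_speed=.03); manip.hold(.15); s=manip.get_state(); f=s["contact_force"]
    print(round(z,4),s["position"].round(4),f.round(1),s["ft_torque"].round(2),round(s["finger_gap"],4))
    if f[2]>21 or np.hypot(f[0],f[1])>15: break
manip.hold(.5); s=manip.get_state(); print(s["t"],s["position"].round(4),s["contact_force"].round(1),s["ft_torque"].round(2))
```

```text
0.085 [ 0.503  -0.1532  0.0852] [-1.5  1.5  3.4] [0.2  0.45 0.01] 0.0289
0.084 [ 0.503  -0.1532  0.084 ] [-1.1 -0.   3.8] [0.02 0.28 0.03] 0.0292
0.083 [ 0.503  -0.1533  0.0831] [-1.5 -1.1  3.4] [0.01 0.21 0.05] 0.0293
0.082 [ 0.503  -0.1532  0.0821] [-0.4 -0.7  3.2] [-0.09  0.14  0.05] 0.0292
0.081 [ 0.503  -0.1532  0.0811] [-0.1 -0.9  5.4] [-0.08  0.11 -0.02] 0.0287
0.08 [ 0.503  -0.1532  0.0801] [ 0.6 -1.2  5.2] [-0.16  0.01 -0.03] 0.0295
0.0795 [ 0.503  -0.1532  0.0796] [-0.7 -1.1  4.2] [-0.18 -0.    0.03] 0.029
0.079 [ 0.503  -0.1532  0.0796] [-1.5 -0.7  8.1] [-0.02  0.28  0.06] 0.0292
0.0785 [ 0.503  -0.1533  0.0795] [-2.6  0.8 11.2] [0.15 0.59 0.04] 0.0293
0.078 [ 0.503  -0.1532  0.0795] [-3.   0.5 14.5] [0.38 0.87 0.03] 0.0292
0.0775 [ 0.503  -0.1533  0.0795] [-4.7  0.5 17.7] [ 0.54  1.16 -0.05] 0.029
0.077 [ 0.503  -0.1532  0.0795] [-5.8  2.5 20.1] [ 0.7   1.51 -0.11] 0.0294
0.0765 [ 0.503  -0.1532  0.0795] [-6.4  3.1 22.6] [ 0.85  1.77 -0.09] 0.0293
20.5 [ 0.503  -0.1532  0.0795] [-6.6  3.  23. ] [ 0.84  1.77 -0.08]
```

Hard stop at z=0.0795, so it is shut, but a side force and moment (along part x) have built up. I'll check tilt and relieve these by small shifts while staying pressed.

Run:
```python
from h import *
a=np.radians(-17.9); X=np.array([np.cos(a),np.sin(a)]);Y=np.array([-X[1],X[0]])
def rep(l):
    s=manip.get_state(); f=s["contact_force"];m=s["ft_torque"]; R=Ro.from_quat(s["tcp_rot"]).as_matrix()
    print(l,s["position"].round(4),"fX %.1f fY %.1f fz %.1f mX %.2f mY %.2f"%(f[:2]@X,f[:2]@Y,f[2],m[:2]@X,m[:2]@Y),"tilt mrad X,Y",(R[:2,1]@X*1e3).round(1),(R[:2,1]@Y*1e3).round(1)); return f
rep("now")
p=np.array([.5028,-.1532,.0765])
for k in range(1,6):
    q=p.copy(); q[:2]-=X*.0004*k; manip.move_l(q,max_speed=.02); manip.hold(.2); f=rep(round(-.4*k,1))
    if abs(f[:2]@X)<1.5: break
print(manip.get_state()["t"])
im=manip.grab_frame("scene"); save("shut.png",cv2.resize(im[180:320,160:300],(500,500),interpolation=cv2.INTER_CUBIC))
```

```text
now [ 0.503  -0.1532  0.0795] fX -7.2 fY 0.8 fz 23.0 mX 0.26 mY 1.95 tilt mrad X,Y 1.3 -0.3
-0.4 [ 0.503  -0.1533  0.0795] fX -6.0 fY -0.5 fz 22.8 mX 0.16 mY 1.73 tilt mrad X,Y 2.1 -0.2
-0.8 [ 0.503  -0.1532  0.0795] fX -4.6 fY -0.6 fz 20.7 mX 0.07 mY 1.43 tilt mrad X,Y 2.8 -0.2
-1.2 [ 0.503  -0.1533  0.0795] fX -3.6 fY -1.3 fz 20.2 mX -0.05 mY 1.19 tilt mrad X,Y 3.6 -0.1
-1.6 [ 0.503  -0.1532  0.0795] fX -2.3 fY -1.0 fz 18.7 mX -0.18 mY 0.92 tilt mrad X,Y 4.4 -0.1
-2.0 [ 0.503  -0.1532  0.0795] fX -1.4 fY -1.6 fz 17.9 mX -0.37 mY 0.67 tilt mrad X,Y 5.2 -0.0
22.75
```

View pics/shut.png

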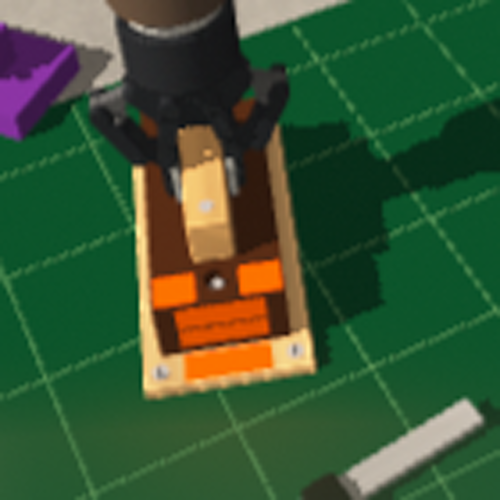

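The scene view shows the block seated, orange over orange, with the dowel showing in the hole at (217,283). Shifting lowers the side force but tilts the tool by up to 5 mrad. The moment left after removing the side force's lever arm (about 0.22 m) puts the pressure centre only about 16 mm off the middle, so the block already bears well. I'll return to the low-tilt command, press slightly harder, check and hand in.

Run:
```python
from h import *
a=np.radians(-17.9); X=np.array([np.cos(a),np.sin(a)])
p=np.array([.5028,-.1532,.0760]); p[:2]-=X*.0003
manip.move_l(p,max_speed=.02); 
for _ in range(3):
    manip.hold(.4); s=manip.get_state(); R=Ro.from_quat(s["tcp_rot"]).as_matrix()
    print(s["t"],s["position"].round(4),s["contact_force"].round(1),s["ft_torque"].round(2),R[:2,1].round(4),round(s["finger_gap"],4))
ok=16<s["contact_force"][2]<35 and abs(s["position"][2]-.0795)<.0006
print(ok)
if ok: print(manip.hand_in())
```

```text
23.45 [ 0.503  -0.1533  0.0795] [-5.9  2.3 25.2] [ 0.91  1.82 -0.1 ] [ 0.0018 -0.0009] 0.0294
23.85 [ 0.503  -0.1532  0.0795] [-6.9  2.6 26.5] [ 0.94  1.9  -0.07] [ 0.0018 -0.0009] 0.0291
24.25 [ 0.503  -0.1533  0.0795] [-6.9  2.1 24.7] [ 0.89  1.92 -0.16] [ 0.0019 -0.0009] 0.0291
True
the job is handed in; nothing more can be done
None
```

I closed the mould and handed the job in at about 24 s, with the gripper still holding the upper half pressed shut. I gripped the brown upper half by its batten, turned it so the orange ends matched, and lowered it onto both dowels. I checked the thick dowel through its hole from above and corrected by about 1 mm first.

**Last checks:**
- **Seating:** the gripper stopped hard at z = 0.0795 m and stayed there as I pressed harder. That is within about 0.5 mm of the height I expected for shut.
- **Push:** about 25 N down, steady over 0.8 s, against the roughly 15 N you asked for.
- **Tilt and grip:** the tool was about 2 mrad off level and the batten was still gripped at 29 mm.
- **View:** the last scene picture, taken just before the final push, showed orange over orange with the dowel in its hole. The robot went nowhere near the maul, clamp or jar.

**Not perfect:** a side force of about 7 N along the block remained at hand-in. Removing it would have tilted the tool to about 5 mrad, so I left it. I judged that the faces meet flat all round from the hard stop, the tilt and the moments, because no close picture showed the joint line on every side.

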